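# Bring the proofing press to bear with the inner knob of a concentric pair

## Task

On the small proofing press, push the sled with the wooden block gently all the way in against the rear stop, so the block stands under the foot. Then turn the inner one of the two concentric knobs on top clockwise until the foot bears on the block with a firm pressure of about 12 N, never more than 22 N, and let go. The outer ring is the class's depth setting and turns at a touch: it must stay where it is, and so must everything else on the table.

Things in the scene. Friction and masses are not known exactly. Their poses are not given: they have to be found in the camera images.
- press: fixed grey bench press. Origin: on the table surface, under the vertical axis shared by knobs and foot; x points from the loading side to the rear stop (the sled goes in along +x), z up. Base plate 250 (x from -140 to 110) x 170 x 12 mm. Two posts of 18 mm at y = -66 and 66 mm carry a bridge, 50 (x) x 165 x 25 mm, its top 150 mm above the table (post nuts to 157).
- bridge (a point): centre of the bridge's top, 150 mm above the table, on the axis. Under the bridge hangs the foot, a steel disc 42 mm wide. The foot's height above the block is not known: 5 to 15 mm at the start, differing from run to run. A 4 N/mm spring backs the foot: once it meets the block, each newton of pressure adds 0.01 N m to the torque the inner knob takes (12 N: 0.12 N m).
- knob_top (a point): centre of the inner knob's flat top, on the axis, 192 mm above the table; turns with the knob. Knob: fluted aluminium, 32 mm wide, 24 mm high. Clockwise from above lowers the foot 10 mm per rad, travel left 1.9 rad or more. It takes about 0.26 N m while the foot is free, 0.4 N m more per rad once the foot bears; it stays where it is left (standing, it can hold 0.26 N m either way).
- ring_mark (a point): outer end of the dark line on the outer ring's top, 35 mm from the axis, 166 mm above the table; turns with the ring. The aluminium ring is 76 mm wide, 14 mm high; its flat top lies 26 mm below the inner knob's top and 2 mm below the knob's side. It turns at 0.02 N m.
- bed: fixed aluminium bed with a channel along x for the sled, 61 mm wide between rails that stand 8 mm above the channel floor. Origin on the knob axis, 14 mm below the channel floor; axes as the press. The channel floor lies 20 to 24 mm above the table. The rear stop stands across the channel, its face at x = 34 mm, 14 mm high.
- sled: loose steel sled, about 0.45 kg, 30 to 60 mm out at the start; sliding it takes 3 to 8 N. Plate 128 (x from -94 to 34 mm) x 58 x 8 mm; on it, over the origin, a fixed wooden block 50 x 50 mm, from 8 to 32 mm height; at the front an upright tab 8 mm thick, 50 mm wide, up to 48 mm height. Origin: underside, below the block's middle; axes as the bed. Fully home, its x in the bed's frame is 0.
- tab (a point): middle of the front face of the sled's tab (the face to push, looking to the sled's -x), 38 mm above the sled's underside
- palette: white flower-shaped ceramic palette, 140 mm across, 14 mm high, loose; origin at the centre of its underside
- inkstone: black ink stone, 130 x 100 x 24 mm with a round well, loose, beside the press; origin at the centre of its underside
- rinse_tray: empty clear plastic tray, 130 x 170 x 50 mm, loose; origin at the centre of its underside
- brush_jar: blue jar 80 mm wide and 100 mm high with brushes standing up to 255 mm, loose; origin at the centre of its underside
- brush: paint brush, about 200 mm long and 10 mm thick, lying loose beside the press; origin under its middle
- ink_stick: black ink stick, 75 x 20 x 11 mm, lying loose beside the press; origin at the centre of its underside
- towel_roll: white paper towel roll standing upright, 110 mm across, 250 mm high, loose; origin at the centre of its underside
There are look-alikes about, which are no part of the job. Of the things shaped like the sled, the steel one is meant.

How it is judged:
On the way, in this order (a step that is already met when the one before it is completed fails the run):
1. the sled is fully in, against the rear stop (x of sled in the frame of bed above -0.002 m and z of sled in the frame of bed below 0.016 m), for 0.2 s.
2. the foot bears on the block (all of step 1 and contact force between press and sled above 7 N), for 0.2 s.
At the end, for the whole second after the job is handed in: The sled is fully home (within 2 mm of the rear stop, flat in the channel), the foot presses on the block with 7 to 18 N and stays so, and the mark on the outer ring is within 4 mm of where it started (all of step 2 and distance of ring_mark from where it was at the start of the episode below 0.004 m and contact force between press and sled below 18 N and linear speed of sled below 0.005 m/s); the robot touches nothing.
It fails at once if the outer ring was turned (its mark moved more than 4 mm) (not (distance of ring_mark from where it was at the start of the episode below 0.004 m)).
It fails at once if the foot pressed the block with more than 22 N (contact force between press and sled above 22 N).
It fails at once if the sled was pushed with more than 40 N (contact force between the fingers and sled above 40 N).
It fails at once if something else on the table was moved more than 20 mm (distance of any of palette, inkstone, rinse_tray, brush_jar, brush, ink_stick, towel_roll from where it was at the start of the episode above 0.02 m).
It also fails if it takes over 72 s, if anything falls off the work surface, if the arm or the gripper's body presses on something with over 40 N, if the wrist force passes 120 N, or if a joint passes its speed limit or range.

## Robot

A 7-joint arm with a two-finger parallel gripper is mounted at the origin on the work surface. World frame = base frame: x ahead of the robot, y to its left, z up, the work surface at z = 0. Lengths are in m, angles in rad, forces in N, time in s.
With the tool pointing down it reaches from about 0.4 to 0.875 m from the base axis. Payload 19.3 kg.
Tool frame: the origin (TCP) lies at the very end of the fingers, on their centre line; the grasp point (between the pads) lies 19 mm behind it; z points along the fingers, y is the line along which they close (so a half turn about z gives the same grasp; the last joint's range is limited). The gripper opens to 85 mm and grips with 20 to 120 N. Pads are 22 mm wide; open, the fingers measure 114 mm over their backs; the gripper's body (76 mm by 85 mm) begins 54 mm behind the grasp point. The pads swing forward as they close: fully open they stand 13 mm farther back than shut.
Start: joints at [1.034, 0.521, -0.036, 1.599, 0.021, 1.021, -0.113], TCP at [0.281, -0.558, 0.231] pointing down, gripper open.
Joint ranges: [-2.91, 2.91], [-0.3, 2.13], [-1.5, 1.42], [0.17, 2.43], [-1.26, 4.41], [0.16, 1.93], [-2.52, 2.52]. Speed limits (rad/s): [1.89, 1.89, 2.39, 2.39, 3.01, 3.01, 3.01].

## Interface

Orientations are given as [roll, pitch, yaw] about the fixed x, y, z axes, in that order (R = Rz(yaw) Ry(pitch) Rx(roll)).
In Python, from workcell import bot gives the robot as it stands. The module is installed in compiled form; this text tells all that it offers.
- The arm moves only by the tool apply_moves, never from a script. Its arguments are lists of equal length, an entry for each row: "claw": the finger opening in m, from 0 to 0.0854; "xyz": the shift along the tool's x, y, z in m, a list of three; "twist": the turn, a rotation vector about the tool's x, y, z in rad, a list of three. A call has 1 to 20 rows; each row shifts and turns the commanded pose from where the row before left it, along the tool's axes as they then stand; what a row does not reach is not made up. A row lasts 1/10 s, in which the tool goes at most 50 mm and 8.59 degrees, less where a joint would pass 70% of its speed; a pose out of reach is approached as far as the arm can. A call with a gripper value outside its range is refused whole. The fingers move at their own pace and stop on an object; "force" is the grip in N (left out, the last holds). Time passes only in rows, so rows that do not move let the fingers close. It gives the time, the measured TCP pose, the force, the opening and the grip force at its end, in the units of the state.
- bot.observe(): the state, without advancing time (a new reading comes with each control period).
- bot.grab_frame(name): name is "side" or "top"; returns a dict with "img" (400x640x3 uint8, red, green, blue), "vfov" (degrees; the focal length in pixels is half the picture's height over the tangent of half this angle, whatever the lens; pixels are square), "cx", "cy" (the principal point, pixels), "distortion" ([k1, k2, p1, p2, k3] as OpenCV has them; the pictures are not rectified), "view" (4x4, takes a point from world to camera coordinates). Camera axes: x right, y up, looking along -z (the intrinsics and any distortion apply to the point x, -y, -z); pixel columns grow to the right and rows downward; lengths in m; the calibration is good to about 2 mm. A picture is of the moment at which its call begins. There is no depth.
- bot.job_done(): hands the job in; it is judged then, once.
Trained networks look in the newest picture that a camera, given by its name, has taken for a name from the list of things; names that differ only in an ending like _2 or _b are one class to them, and where a whole thing is asked for, a point or a joint stands for the part that bears it (a point fixed in the world has none). Each returns a list of dicts, best first, with "score" (0 to 1); they miss things now and then, are a little off and sometimes report something else, mostly with a low value. They report only what shows in the picture. A call takes as long as a camera call. They do not tell look-alikes from the thing itself.
- bot.find_in(camera, query): "position" ([x, y, z] in m, in world coordinates, good to about 4 mm: the middle of the surface that is visible of it).
The state is a dict: "clock": time; "qpos": joint angles; "qd": joint speeds; "joint_efforts": joint torques, N m; "position": TCP position; "tool_rot": TCP orientation; "force": force on the tool from outside, world axes, zero at the start; "moment": the same for the moment, N m; "grip_width": finger opening in m; "finger_force": force on a finger pad.
Only numpy, scipy, OpenCV 4.12 (cv2) and the standard library are available. Lean on these libraries where they do the work, as an engineer would, in place of code of your own. Each camera call takes 0.05 s, during which the arm holds its last target. There are 200 camera calls.

## Working session

There is one attempt and no reset: what is moved stays moved. The work goes in short steps, Python scripts to look and compute and a tool call to move; the robot and the scene stay as the last step left them, time stands still between calls to the robot, and variables do not carry over. Pictures are saved under pics/ and viewed, at most 10 in all, crops included, and the job is handed in when it is done.

Besides the shell and the picture viewer there is one more tool, called after ">>>" by a JSON object that holds its "op" and its "data", one argument or row to a line. apply_moves: Moves the arm, as the interface text tells. Its arguments: {"type":"object","properties":{"claw":{"type":"array"},"xyz":{"type":"array"},"twist":{"type":"array"},"force":{"type":"number"}},"required":["claw","xyz","twist"]}

```bash
mkdir -p pics
cat > h.py <<'E'
import numpy as np, cv2
from workcell import bot
from scipy.spatial.transform import Rotation as R
def cam(f):
    F=200/np.tan(np.radians(f["vfov"])/2); K=np.array([[F,0,f["cx"]],[0,F,f["cy"]],[0,0,1.]]); return K,np.array(f["distortion"],float)
def proj(f,P):
    K,d=cam(f); V=np.array(f["view"]); P=np.atleast_2d(P); c=(V[:3,:3]@P.T).T+V[:3,3]; c=c*[1,-1,-1]
    return cv2.projectPoints(c,np.zeros(3),np.zeros(3),K,d)[0][:,0]
def ray(f,uv):
    K,d=cam(f); V=np.array(f["view"]); n=cv2.undistortPoints(np.array([[uv]],float),K,d)[0,0]
    return -V[:3,:3].T@V[:3,3], V[:3,:3].T@np.array([n[0],-n[1],-1])
def atz(f,uv,z):
    o,d=ray(f,uv); return o+d*(z-o[2])/d[2]
def tri(f,u,g,v):
    o,d=ray(f,u);p,e=ray(g,v); s=np.linalg.lstsq(np.c_[d,-e],p-o,rcond=None)[0]; a=o+d*s[0];b=p+e*s[1]; return (a+b)/2,np.linalg.norm(a-b)
E
python3 - <<'E'
from h import *
np.set_printoptions(precision=4,suppress=True)
import pickle
fs={c:bot.grab_frame(c) for c in("side","top")}
pickle.dump(fs,open("f0.pkl","wb"))
for c,f in fs.items():
    cv2.imwrite(f"pics/{c}0.png",f["img"][...,::-1])
    for q in ["bridge","knob_top","ring_mark","tab","sled","bed","press","palette","inkstone","rinse_tray","brush_jar","brush","ink_stick","towel_roll"]:
        for r in bot.find_in(c,q)[:3]:
            print(c,q,round(r["score"],2),np.array(r["position"]),proj(f,r["position"])[0].round())
s=bot.observe();print(s["position"],s["tool_rot"],s["clock"],s["force"])
E
```

```text
side bridge 0.65 [0.597  0.0374 0.0123] [295. 228.]
side knob_top 0.65 [0.6095 0.0021 0.1946] [294. 177.]
side ring_mark 0.53 [0.6043 0.0128 0.1635] [295. 187.]
side tab 0.86 [0.3552 0.0668 0.015 ] [364. 261.]
side tab 0.77 [ 0.3669 -0.1615  0.0176] [385. 209.]
side tab 0.7 [ 0.5039 -0.2752  0.0222] [359. 176.]
side sled 0.97 [0.3577 0.065  0.0191] [363. 259.]
side sled 0.83 [ 0.5044 -0.2733  0.02  ] [359. 177.]
side sled 0.69 [ 0.5309 -0.0175  0.0339] [322. 219.]
side bed 0.8 [0.6267 0.0091 0.017 ] [291. 219.]
side press 0.94 [0.6028 0.0295 0.0124] [295. 226.]
side press 0.42 [0.5764 0.4793 0.2162] [200. 308.]
side palette 0.63 [0.3471 0.4067 0.0073] [315. 366.]
side inkstone 0.82 [0.548  0.1411 0.0176] [293. 256.]
side brush_jar 0.97 [ 0.6066 -0.4185  0.092 ] [349. 132.]
side brush 0.71 [0.6237 0.0104 0.0215] [292. 218.]
side brush 0.28 [ 0.6499 -0.1983  0.0085] [313. 180.]
side ink_stick 0.49 [ 0.6519 -0.1985  0.0091] [313. 180.]
side towel_roll 0.87 [0.5786 0.4806 0.218 ] [199. 307.]
top bridge 0.75 [ 0.5984 -0.0024  0.016 ] [322. 177.]
top knob_top 0.72 [ 0.6157 -0.0072  0.1958]
[... 517 characters left out ...]
81] [321. 175.]
top press 0.36 [ 0.5283 -0.026   0.0264] [329. 200.]
top palette 0.72 [0.3462 0.4097 0.0082] [183. 258.]
top inkstone 0.82 [0.5491 0.1355 0.0121] [275. 192.]
top rinse_tray 0.75 [0.6063 0.0006 0.0107] [321. 174.]
top rinse_tray 0.67 [ 0.3316 -0.4159 -0.0032] [456. 268.]
top rinse_tray 0.17 [0.5492 0.1364 0.0149] [275. 192.]
top brush_jar 0.95 [ 0.6087 -0.4315  0.0928] [474. 173.]
top brush 0.52 [ 0.6585 -0.1281  0.0107] [364. 158.]
top ink_stick 0.72 [ 0.6659 -0.1995  0.0088] [387. 156.]
top towel_roll 0.86 [0.5959 0.4343 0.2504] [140. 163.]
top towel_roll 0.57 [ 0.6068 -0.0057  0.0108] [323. 174.]
[ 0.2812 -0.5582  0.2313] [3.1416 0.     0.4668] 1.5 [-1.0659  0.9544 -0.4591]
```

View pics/side0.png

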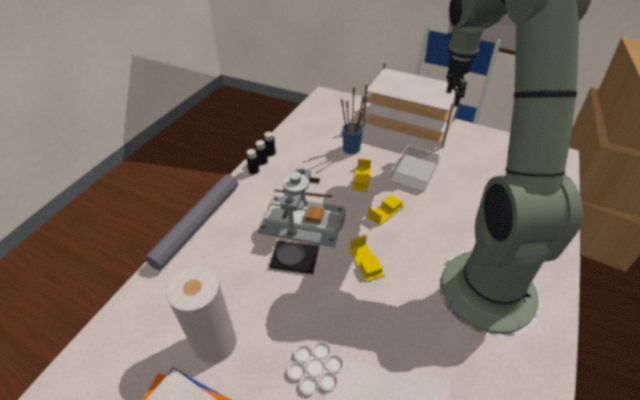

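View pics/top0.png

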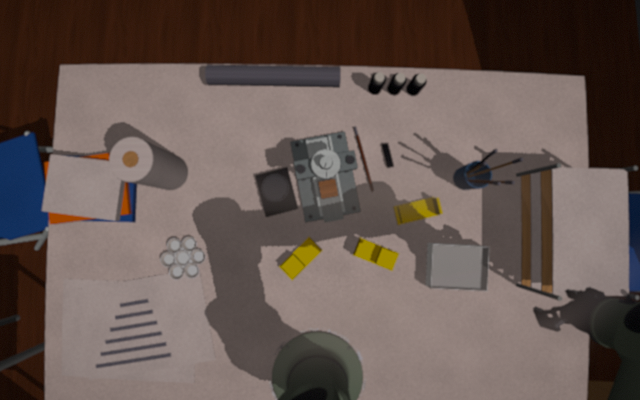

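Candidates for the sled: yellow look-alikes at top (300,258), (376,253) and (416,210), and the grey sled with the wooden block in the press channel at (329,190). I choose the last, since it is steel and sits in the bed. Next is a close crop to check that.

Run:
```python
from h import *
import pickle
fs=pickle.load(open("f0.pkl","rb"))
a=cv2.resize(fs["top"]["img"][120:230,280:370],None,fx=5,fy=5,interpolation=cv2.INTER_CUBIC)
b=cv2.resize(fs["side"]["img"][160:250,250:350],None,fx=5,fy=5,interpolation=cv2.INTER_CUBIC)[:, :500]
cv2.imwrite("pics/ca.png",a[...,::-1]); cv2.imwrite("pics/cb.png",b[...,::-1])
```

```text
(no output)
```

View pics/ca.png

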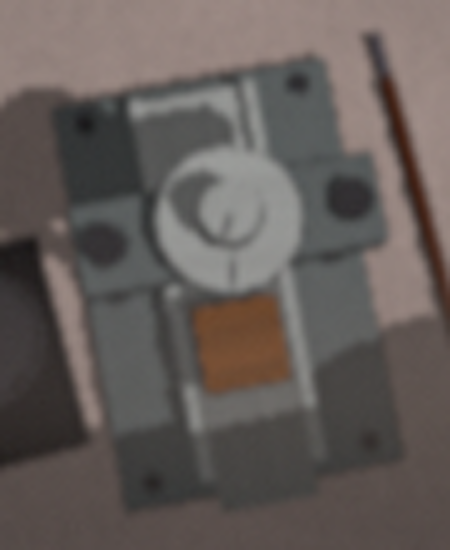

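View pics/cb.png

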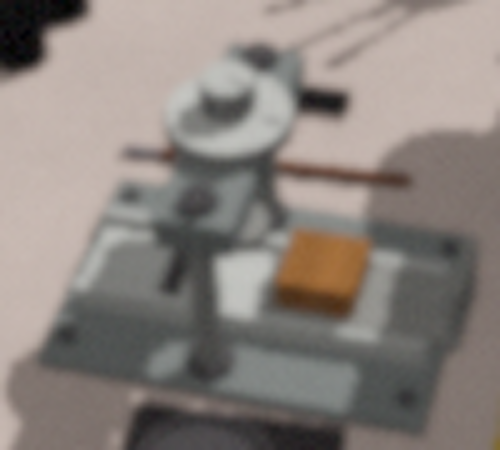

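The crops show the grey steel sled with its orange block at crop A (242,343), half shadowed, in the channel. The ring mark is at crop A (233,270), on the ring's loading side. I'll fit the press pose from landmarks in both views.

```bash
cat > fit.py <<'E'
from h import *
import pickle
from scipy.optimize import least_squares
np.set_printoptions(precision=4,suppress=True)
fs=pickle.load(open("f0.pkl","rb"))
T=lambda c:(np.array(c)+.5)/5-.5+[280,120]
S=lambda c:(np.array(c)+.5)/5-.5+[250,160]
L=[("top",T((127,510)),(-.14,.085,.012)),("top",T((402,457)),(-.14,-.085,.012)),("top",T((320,55)),(.11,-.085,.012)),("top",T((55,103)),(.11,.085,.012)),
("top",T((103,243)),(0,.066,.157)),("top",T((350,198)),(0,-.066,.157)),("top",T((229,220)),(0,0,.166)),("top",T((232,208)),(0,0,.192)),
("side",S((120,180)),(.11,-.085,.012)),("side",S((475,237)),(-.14,-.085,.012)),("side",S((428,432)),(-.14,.085,.012)),("side",S((40,362)),(.11,.085,.012)),
("side",S((195,200)),(0,.066,.157)),("side",S((262,55)),(0,-.066,.157)),("side",S((227,83)),(0,0,.192))]
def w(p,P):
    c,s=np.cos(p[2]),np.sin(p[2]); return np.array([p[0]+c*P[0]-s*P[1],p[1]+s*P[0]+c*P[1],P[2]+p[3]])
def res(p): return np.concatenate([proj(fs[c],w(p,P))[0]-u for c,u,P in L]+[[p[3]/.002]])
r=least_squares(res,[.6,0,.1,0],loss="soft_l1")
print(r.x); print(r.fun[:-1].reshape(-1,2).round(1).tolist())
for sub in("top","side"):
    LL=[l for l in L if l[0]==sub]
    print(sub,least_squares(lambda p:np.concatenate([proj(fs[c],w(p,P))[0]-u for c,u,P in LL]+[[p[3]/.002]]),[.6,0,.1,0]).x)
p=r.x
# block top corners: top view and side
B=[("top",T((193,308)),(.025,.025)),("top",T((278,293)),(.025,-.025)),("top",T((290,378)),(-.025,-.025)),("top",T((208,393)),(-.025,.025)),
("side",S((295,232)),(.025,-.025)),("side",S((372,240)),(-.025,-.025)),("side",S((355,298)),(-.025,.025)),("side",S((272,283)),(.025,.025))]
g=lambda q:np.concatenate([proj(fs[c],w(p,(P[0]+q[0],P[1]+q[1],q[2])))[0]-u for c,u,P in B])
b=least_squares(g,[-.05,0,.054]); print("block",b.x,b.fun.reshape(-1,2).round(1).tolist())
print("knob",w(p,(0,0,.192)),"tab",w(p,(b.x[0]-.094,0,.06)))
m=atz(fs["top"],T((233,288)),.166);print("mark guess",m,tri(fs["top"],T((232,208)),fs["side"],S((227,83))))
E
python3 fit.py
```

```text
[ 0.615  -0.0086  0.2094 -0.004 ]
[[-0.2, 0.8], [0.5, 0.7], [0.8, 0.3], [-1.2, 1.0], [0.3, 0.6], [0.3, 0.3], [-0.1, 0.0], [-0.4, 0.9], [-0.7, -0.5], [-0.1, -0.1], [-1.5, -0.6], [-1.7, -0.9], [-0.1, -0.2], [-1.2, 0.2], [-0.7, -0.6]]
top [ 0.6161 -0.0085  0.2058 -0.0005]
side [ 0.61   -0.0049  0.2164 -0.0002]
block [-0.0566 -0.001   0.0513] [[-0.1, 0.6], [-0.2, 0.4], [0.7, 0.2], [0.2, 0.5], [-0.4, -0.6], [-0.6, 0.4], [-0.9, -0.1], [0.1, 0.2]]
knob [ 0.615  -0.0086  0.188 ] tab [ 0.4677 -0.0399  0.056 ]
mark guess [ 0.5792 -0.0114  0.166 ] (array([ 0.6161, -0.0104,  0.1843]), np.float64(0.0037337207707959282))
```

>>> {"op": "apply_moves", "data": {
  "claw": [0.03, 0, 0, 0, 0, 0, 0, 0, 0, 0, 0, 0, 0, 0, 0, 0, 0],
  "xyz": [
    [0, 0, 0],
    [0, 0, 0],
    [0.0163, -0.0312, 0],
    [0.0163, -0.0312, 0],
    [0.0163, -0.0312, 0],
    [0.0163, -0.0312, 0],
    [0.0163, -0.0312, 0],
    [0.0163, -0.0312, 0],
    [0.0163, -0.0312, 0],
    [0.0163, -0.0312, 0],
    [0.0163, -0.0312, 0],
    [0.0163, -0.0312, 0],
    [0.0163, -0.0312, 0],
    [0.0163, -0.0312, 0],
    [0.0163, -0.0312, 0],
    [0.0163, -0.0312, 0],
    [0.0163, -0.0312, 0]
  ],
  "twist": [
    [0, 0, 0.13],
    [0, 0, 0.13],
    [0, 0, 0],
    [0, 0, 0],
    [0, 0, 0],
    [0, 0, 0],
    [0, 0, 0],
    [0, 0, 0],
    [0, 0, 0],
    [0, 0, 0],
    [0, 0, 0],
    [0, 0, 0],
    [0, 0, 0],
    [0, 0, 0],
    [0, 0, 0],
    [0, 0, 0],
    [0, 0, 0]
  ],
  "force": 20
}}

```text
clock: 3.2
position: [0.4247, -0.0485, 0.2315]
tool_rot: [3.141, -0.001, 0.207]
force: [0.2, -0.4, -0.2]
grip_width: 0.0
finger_force: 0.0
```

>>> {"op": "apply_moves", "data": {
  "claw": [0, 0, 0, 0, 0, 0],
  "xyz": [
    [0, 0, 0.038],
    [0, 0, 0.038],
    [0, 0, 0.038],
    [0, 0, 0.038],
    [0, 0, 0.038],
    [0, 0, 0]
  ],
  "twist": [
    [0, 0, 0],
    [0, 0, 0],
    [0, 0, 0],
    [0, 0, 0],
    [0, 0, 0],
    [0, 0, 0]
  ]
}}

```text
clock: 3.8
position: [0.4222, -0.0496, 0.0381]
tool_rot: [-3.14, 0.006, 0.207]
force: [-0.5, 0.2, 0.6]
grip_width: 0.0
finger_force: 0.0
```

Run:
```python
from h import *
import pickle
np.set_printoptions(precision=4,suppress=True)
fs={c:bot.grab_frame(c) for c in("side","top")}
pickle.dump(fs,open("f1.pkl","wb"))
s=bot.observe();print(s["position"],s["force"],s["moment"],s["qpos"]); P=s["position"]
for c,f in fs.items(): print(c,proj(f,P),[ (r["score"],r["position"]) for r in bot.find_in(c,"tab")])
a=cv2.resize(fs["top"]["img"][120:270,270:370],None,fx=4,fy=4,interpolation=cv2.INTER_CUBIC)
b=cv2.resize(fs["side"]["img"][120:270,260:360],None,fx=4,fy=4,interpolation=cv2.INTER_CUBIC)
cv2.imwrite("pics/d.png",np.hstack([a,b])[:,:800,::-1])
```

```text
[ 0.4244 -0.0498  0.0418] [ 0.2445 -0.5662  0.8804] [ 0.0445  0.0043 -0.004 ] [ 0.0871  0.5671 -0.1394  2.2325  0.2164  0.3552 -1.5978]
side [[357.0826 220.7878]] [(0.88, [0.356, 0.0656, 0.0141]), (0.8, [0.5305, -0.0176, 0.0373]), (0.69, [0.3677, -0.1627, 0.017])]
top [[337.1219 235.601 ]] [(0.82, [0.5033, -0.2915, 0.0101]), (0.81, [0.3539, 0.0637, 0.0077]), (0.66, [0.5306, -0.0268, 0.0293]), (0.66, [0.3653, -0.2131, 0.0309])]
```

View pics/d.png

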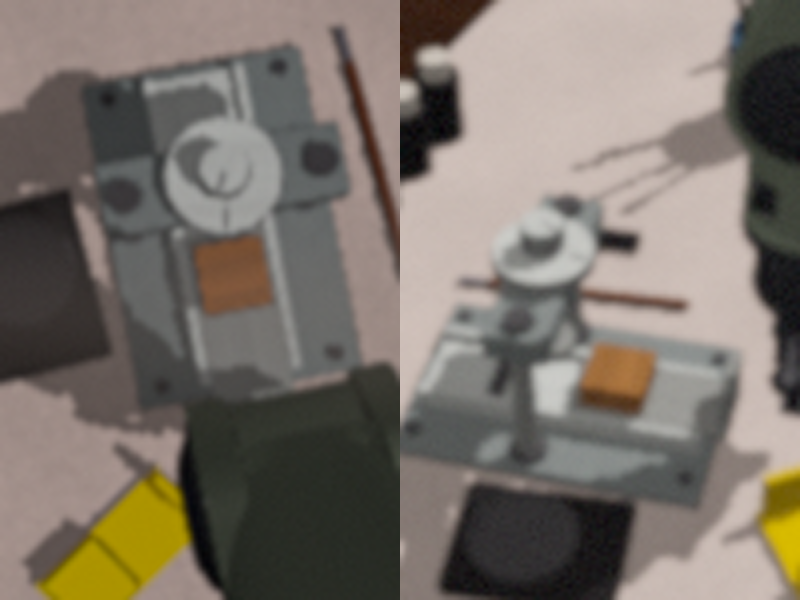

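>>> {"op": "apply_moves", "data": {
  "claw": [0, 0, 0, 0, 0, 0, 0, 0, 0, 0, 0, 0],
  "xyz": [
    [0.005, 0, 0],
    [0.005, 0, 0],
    [0.005, 0, 0],
    [0.005, 0, 0],
    [0.005, 0, 0],
    [0.005, 0, 0],
    [0.004, 0, 0],
    [0.004, 0, 0],
    [0.004, 0, 0],
    [0.004, 0, 0],
    [0.004, 0, 0],
    [0.004, 0, 0]
  ],
  "twist": [
    [0, 0, 0],
    [0, 0, 0],
    [0, 0, 0],
    [0, 0, 0],
    [0, 0, 0],
    [0, 0, 0],
    [0, 0, 0],
    [0, 0, 0],
    [0, 0, 0],
    [0, 0, 0],
    [0, 0, 0],
    [0, 0, 0]
  ]
}}

```text
clock: 5.2
position: [0.4776, -0.0387, 0.0412]
tool_rot: [-3.141, 0.0, 0.207]
force: [-2.7, -1.0, -1.4]
grip_width: 0.0
finger_force: 1.1
```

>>> {"op": "apply_moves", "data": {
  "claw": [0, 0, 0, 0, 0, 0, 0, 0, 0],
  "xyz": [
    [0.004, 0, 0],
    [0.004, 0, 0],
    [0.004, 0, 0],
    [0.004, 0, 0],
    [0.004, 0, 0],
    [0.003, 0, 0],
    [0.002, 0, 0],
    [0.002, 0, 0],
    [0.001, 0, 0]
  ],
  "twist": [
    [0, 0, 0],
    [0, 0, 0],
    [0, 0, 0],
    [0, 0, 0],
    [0, 0, 0],
    [0, 0, 0],
    [0, 0, 0],
    [0, 0, 0],
    [0, 0, 0]
  ]
}}

```text
clock: 6.1
position: [0.5049, -0.033, 0.0413]
tool_rot: [-3.142, -0.0, 0.207]
force: [-2.9, -0.3, -0.1]
grip_width: -0.0001
finger_force: 1.5
```

>>> {"op": "apply_moves", "data": {
  "claw": [0, 0, 0, 0, 0],
  "xyz": [
    [0.001, 0, 0],
    [0.001, 0, 0],
    [0.001, 0, 0],
    [0.001, 0, 0],
    [0.001, 0, 0]
  ],
  "twist": [
    [0, 0, 0],
    [0, 0, 0],
    [0, 0, 0],
    [0, 0, 0],
    [0, 0, 0]
  ]
}}

```text
clock: 6.6
position: [0.5097, -0.0321, 0.0413]
tool_rot: [3.142, 0.0, 0.207]
force: [-3.4, -0.2, 0.6]
grip_width: -0.0002
finger_force: 1.6
```

>>> {"op": "apply_moves", "data": {
  "claw": [0, 0, 0],
  "xyz": [
    [0.001, 0, 0],
    [0.001, 0, 0],
    [0.001, 0, 0]
  ],
  "twist": [
    [0, 0, 0],
    [0, 0, 0],
    [0, 0, 0]
  ]
}}

```text
clock: 6.9
position: [0.5122, -0.0315, 0.0413]
tool_rot: [-3.142, 0.001, 0.207]
force: [-8.4, -1.5, 6.1]
grip_width: 0.0002
finger_force: 4.2
```

>>> {"op": "apply_moves", "data": {
  "claw": [0, 0],
  "xyz": [
    [0.001, 0, 0],
    [0.001, 0, 0]
  ],
  "twist": [
    [0, 0, 0],
    [0, 0, 0]
  ]
}}

```text
clock: 7.1
position: [0.5122, -0.0316, 0.041]
tool_rot: [-3.142, 0.005, 0.206]
force: [-19.7, -3.4, 13.1]
grip_width: -0.0003
finger_force: 10.2
```

>>> {"op": "apply_moves", "data": {
  "claw": [0, 0, 0, 0],
  "xyz": [
    [-0.001, 0, 0],
    [0, 0, 0],
    [0, 0, 0],
    [0, 0, 0]
  ],
  "twist": [
    [0, 0, 0],
    [0, 0, 0],
    [0, 0, 0],
    [0, 0, 0]
  ]
}}

```text
clock: 7.5
position: [0.5122, -0.0316, 0.041]
tool_rot: [-3.142, 0.003, 0.206]
force: [-10.2, -1.8, 2.8]
grip_width: -0.0003
finger_force: 5.0
```

>>> {"op": "apply_moves", "data": {
  "claw": [0, 0, 0, 0, 0, 0, 0, 0, 0, 0],
  "xyz": [
    [-0.005, 0, 0],
    [-0.015, 0, 0],
    [-0.03, 0, 0],
    [-0.02, 0, -0.03],
    [0, 0, -0.045],
    [0, 0, -0.045],
    [0, 0, -0.045],
    [0, 0, -0.04],
    [0, 0, 0],
    [0, 0, 0]
  ],
  "twist": [
    [0, 0, 0],
    [0, 0, 0],
    [0, 0, 0],
    [0, 0, 0],
    [0, 0, 0],
    [0, 0, 0],
    [0, 0, 0],
    [0, 0, 0],
    [0, 0, 0],
    [0, 0, 0]
  ]
}}

```text
clock: 8.5
position: [0.4456, -0.0456, 0.2471]
tool_rot: [3.141, -0.003, 0.207]
force: [0.7, -1.0, -0.7]
grip_width: -0.0
finger_force: 0.0
```

Run:
```python
from h import *
import pickle
np.set_printoptions(precision=4,suppress=True)
fs={c:bot.grab_frame(c) for c in("side","top")}
pickle.dump(fs,open("f2.pkl","wb"))
s=bot.observe();print(s["position"],s["force"],s["moment"],s["qpos"]); P=s["position"]
for c,f in fs.items(): print(c,proj(f,P))
a=cv2.resize(fs["top"]["img"][120:270,270:370],None,fx=4,fy=4,interpolation=cv2.INTER_CUBIC)
b=cv2.resize(fs["side"]["img"][120:270,260:360],None,fx=4,fy=4,interpolation=cv2.INTER_CUBIC)
cv2.imwrite("pics/e.png",np.hstack([a,b])[:,:800,::-1])
```

```text
[ 0.4447 -0.0456  0.2456] [-0.184   0.0728 -1.7272] [0.0129 0.0449 0.0265] [ 0.1755  0.2283 -0.2419  2.0188  0.069   0.9028 -1.4671]
side [[354.012  169.0756]]
top [[340.7399 230.671 ]]
```

View pics/e.png

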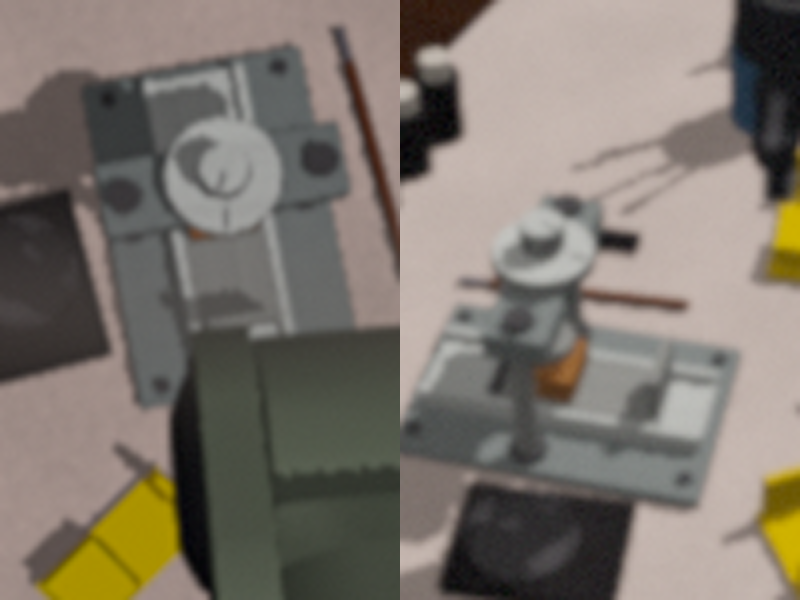

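>>> {"op": "apply_moves", "data": {
  "claw": [0, 0, 0, 0, 0.06, 0.06, 0.06, 0.06, 0.06, 0.06, 0.06, 0.06, 0.06, 0.06, 0.06, 0.06, 0.06, 0.06, 0.06, 0.06],
  "xyz": [
    [0.0435, -0.0005, 0],
    [0.0435, -0.0005, 0],
    [0.0435, -0.0005, 0],
    [0.0435, -0.0003, 0],
    [0, 0, 0],
    [0, 0, 0],
    [0, 0, 0],
    [0, 0, 0],
    [0, 0, 0],
    [0, 0, 0],
    [0, 0, 0],
    [0, 0, 0],
    [0, 0, 0],
    [0, 0, 0],
    [0, 0, 0],
    [0, 0, 0],
    [0, 0, 0],
    [0, 0, 0],
    [0, 0, 0],
    [0, 0, 0]
  ],
  "twist": [
    [0, 0, 0],
    [0, 0, 0],
    [0, 0, 0],
    [0, 0, 0],
    [0, 0, -0.149],
    [0, 0, -0.149],
    [0, 0, -0.149],
    [0, 0, -0.149],
    [0, 0, -0.149],
    [0, 0, -0.149],
    [0, 0, -0.149],
    [0, 0, -0.149],
    [0, 0, -0.149],
    [0, 0, -0.149],
    [0, 0, -0.149],
    [0, 0, -0.149],
    [0, 0, -0.149],
    [0, 0, -0.149],
    [0, 0, -0.149],
    [0, 0, -0.149]
  ]
}}

```text
clock: 10.6
position: [0.6145, -0.0079, 0.2446]
tool_rot: [-3.141, -0.002, 2.597]
force: [0.3, -0.3, 0.3]
grip_width: 0.0599
finger_force: 0.0
```

Run:
```python
from h import *
np.set_printoptions(precision=4,suppress=True)
s=bot.observe();print({k:np.array(v) for k,v in s.items()})
f=bot.grab_frame("side");print(proj(f,s["position"]),proj(f,[.615,-.0086,.192]))
cv2.imwrite("pics/g.png",cv2.resize(f["img"][110:230,250:370],None,fx=5,fy=5,interpolation=cv2.INTER_CUBIC)[...,::-1])
```

```text
{'clock': array(10.6), 'qpos': array([ 0.4282,  0.5942, -0.7811,  1.5843,  0.4447,  1.1513,  0.5745]), 'qd': array([ 0.2008,  0.097 , -0.3477, -0.009 ,  0.2113,  0.0917,  1.3117]), 'joint_efforts': array([ -2.4391, -92.4392, -12.6081, -35.8072,  -0.6967,  -0.3044,
        -4.3611]), 'position': array([ 0.6145, -0.0079,  0.2446]), 'tool_rot': array([-3.1412, -0.0023,  2.5973]), 'force': array([ 0.2726, -0.2595,  0.3154]), 'moment': array([ 0.013 , -0.0377,  0.0258]), 'finger_force': array(0.), 'grip_width': array(0.0599)}
[[293.4667 160.6456]] [[294.2946 174.5933]]
```

View pics/g.png

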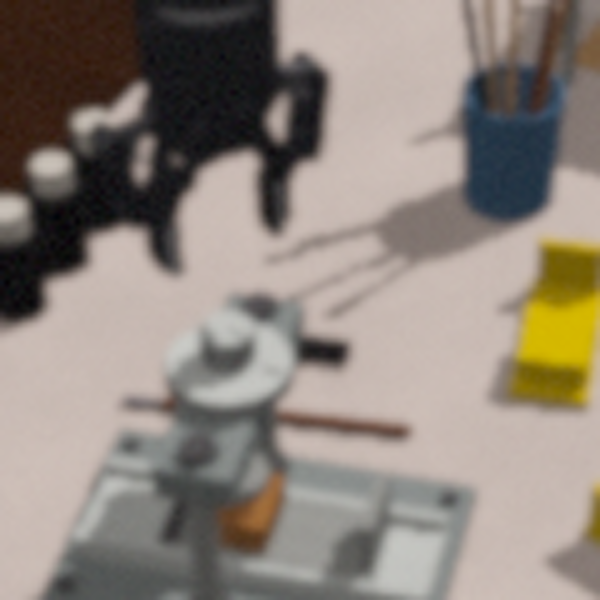

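>>> {"op": "apply_moves", "data": {
  "claw": [0.06, 0.06, 0.06, 0.06, 0.06, 0.06],
  "xyz": [
    [0, 0, 0.03],
    [0, 0, 0.02],
    [0, 0, 0.012],
    [0, 0, 0.007],
    [0, 0, 0],
    [0, 0, 0]
  ],
  "twist": [
    [0, 0, 0],
    [0, 0, 0],
    [0, 0, 0],
    [0, 0, 0],
    [0, 0, 0],
    [0, 0, 0]
  ]
}}

```text
clock: 11.25
position: [0.6153, -0.0079, 0.1779]
tool_rot: [3.141, 0.0, 2.59]
force: [0.7, 0.2, 0.9]
grip_width: 0.0599
finger_force: 0.0
```

```bash
cat >> h.py <<'E'
def rd(n=10):
    L=[]
    for _ in range(n):
        bot.grab_frame("top"); s=bot.observe(); L.append(np.r_[s["force"],s["moment"]])
    Rw=R.from_euler("xyz",s["tool_rot"]).as_matrix(); m=np.mean(L,0)
    print("F",m[:3].round(2),"M",m[3:].round(4),"sd",np.std(L,0)[[0,5]].round(4),"Ftool",(Rw.T@m[:3]).round(2),"pos",np.round(s["position"],4),"rpy",np.round(s["tool_rot"],4),"grip",s["grip_width"],s["finger_force"],"q7",round(s["qpos"][6],3),"t",s["clock"])
E
python3 -c "
from h import *
rd(8)"
```

```text
F [-0.18 -0.2  -0.05] M [ 0.0035 -0.01    0.008 ] sd [0.5375 0.0322] Ftool [ 0.05 -0.26  0.05] pos [ 0.615  -0.0082  0.1775] rpy [3.1415e+00 3.0000e-04 2.5907e+00] grip 0.0600030099642059 0.0 q7 0.518 t 11.65
```

>>> {"op": "apply_moves", "data": {
  "claw": [0.06, 0.03, 0.02, 0.02, 0.02, 0.02],
  "xyz": [
    [0, 0, 0.005],
    [0, 0, 0],
    [0, 0, 0],
    [0, 0, 0],
    [0, 0, 0],
    [0, 0, 0]
  ],
  "twist": [
    [0, 0, 0],
    [0, 0, 0],
    [0, 0, 0],
    [0, 0, 0],
    [0, 0, 0],
    [0, 0, 0]
  ],
  "force": 20
}}

```text
clock: 12.25
position: [0.6147, -0.0084, 0.1722]
tool_rot: [-3.141, -0.0, 2.591]
force: [-3.0, -2.5, 1.9]
grip_width: 0.0314
finger_force: 20.5
```

```bash
python3 -c "
from h import *
rd(5)"
```

```text
F [-4.22 -3.32  1.91] M [-0.7033  0.9736  0.002 ] sd [0.4343 0.0211] Ftool [ 1.86 -5.03 -1.9 ] pos [ 0.6147 -0.0084  0.1722] rpy [-3.1409e+00 -3.0000e-04  2.5906e+00] grip 0.03092874468616482 20.50044447183609 q7 0.514 t 12.5
```

>>> {"op": "apply_moves", "data": {
  "claw": [0.02, 0.02, 0.02, 0.02, 0.02, 0.02, 0.02],
  "xyz": [
    [0, -0.0006, 0],
    [0, 0, 0],
    [0, 0, 0],
    [0, 0, 0],
    [0, 0, 0],
    [0, 0, 0],
    [0, 0, 0]
  ],
  "twist": [
    [0, 0, 0],
    [0, 0, 0],
    [0, 0, 0.05],
    [0, 0, 0.05],
    [0, 0, 0.05],
    [0, 0, 0.05],
    [0, 0, 0]
  ],
  "force": 60
}}

```text
clock: 13.2
position: [0.6146, -0.0085, 0.1724]
tool_rot: [3.142, 0.0, 2.39]
force: [-3.8, -0.8, 4.2]
grip_width: 0.03
finger_force: 59.1
```

```bash
python3 -c "
from h import *
rd(5)"
```

```text
F [-3.89 -0.33  5.36] M [-0.0888  0.8452 -0.2087] sd [0.2328 0.0402] Ftool [ 2.62 -2.89 -5.36] pos [ 0.6147 -0.0085  0.1724] rpy [ 3.1413e+00 -1.0000e-04  2.3920e+00] grip 0.030076135848193436 59.21366572380066 q7 0.342 t 13.45
```

>>> {"op": "apply_moves", "data": {
  "claw": [0.02, 0.02, 0.02],
  "xyz": [
    [0, -0.0003, 0.0005],
    [0, 0, 0],
    [0, 0, 0]
  ],
  "twist": [
    [0, 0, 0.05],
    [0, 0, 0.05],
    [0, 0, 0]
  ]
}}

```text
clock: 13.75
position: [0.6147, -0.0085, 0.1724]
tool_rot: [3.141, 0.0, 2.29]
force: [-4.5, 0.4, 10.8]
grip_width: 0.0302
finger_force: 59.8
```

```bash
python3 -c "
from h import *
rd(5)"
```

```text
F [-4.72  0.08 11.4 ] M [ 0.0048  1.0993 -0.154 ] sd [0.2316 0.0165] Ftool [  3.18  -3.48 -11.41] pos [ 0.6147 -0.0085  0.1724] rpy [3.1408e+00 2.0000e-04 2.2922e+00] grip 0.029861324779147092 59.8210072517395 q7 0.255 t 14.0
```

>>> {"op": "apply_moves", "data": {
  "claw": [0.02, 0.02, 0.02],
  "xyz": [
    [0, -0.0003, -0.0009],
    [0, 0, 0],
    [0, 0, 0]
  ],
  "twist": [
    [0, 0, 0.05],
    [0, 0, 0.05],
    [0, 0, 0.05]
  ]
}}

```text
clock: 14.3
position: [0.6146, -0.0085, 0.1725]
tool_rot: [3.14, -0.0, 2.141]
force: [1.2, 2.0, -1.5]
grip_width: 0.0301
finger_force: 60.6
```

```bash
python3 -c "
from h import *
s=bot.observe(); print(np.round(s['force'],2),np.round(s['moment'],3),s['tool_rot'])
rd(5)
f=bot.grab_frame('side')
a=cv2.resize(f['img'][150:225,260:335],None,fx=8,fy=8,interpolation=cv2.INTER_CUBIC)
cv2.imwrite('pics/h.png',a[...,::-1])"
```

```text
[ 1.24  1.96 -1.55] [ 0.425 -0.271  0.163] [ 3.14040576e+00 -4.24895421e-04  2.14064971e+00]
F [ 3.32  3.14 -5.05] M [ 0.6905 -0.7544 -0.0946] sd [0.8137 0.0982] Ftool [0.84 4.49 5.06] pos [ 0.6145 -0.0085  0.1725] rpy [ 3.1405e+00 -5.0000e-04  2.1430e+00] grip 0.03008711624182266 60.64647853374481 q7 0.127 t 14.55
```

View pics/h.png

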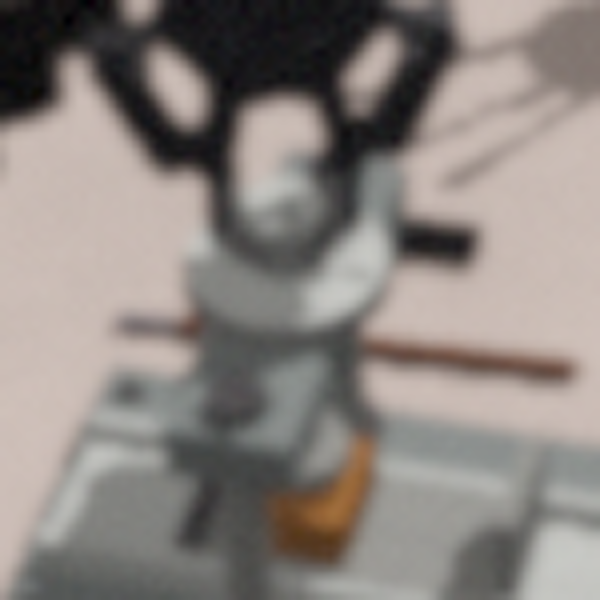

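>>> {"op": "apply_moves", "data": {
  "claw": [0.02, 0.02, 0.02],
  "xyz": [
    [0, 0.0002, 0.0004],
    [0, 0, 0],
    [0, 0, 0]
  ],
  "twist": [
    [0, 0, 0.03],
    [0, 0, 0.03],
    [0, 0, 0.03]
  ]
}}

```text
clock: 14.9
position: [0.6146, -0.0086, 0.1725]
tool_rot: [3.141, -0.0, 2.049]
force: [2.1, 4.0, 1.1]
grip_width: 0.0298
finger_force: 61.3
```

```bash
cat > o.py <<'E'
from h import *
s=bot.observe(); print(s["clock"],np.round(s['force'],1),'Mz',np.round(s['moment'],3)[2],'yaw',round(s['tool_rot'][2],4),'tauq7',round(s["joint_efforts"][6],3),round(s["qd"][6],3))
E
python3 o.py
```

```text
14.9 [2.1 4.  1.1] Mz 0.239 yaw 2.0493 tauq7 0.682 -0.263
```

>>> {"op": "apply_moves", "data": {
  "claw": [0.02, 0.02],
  "xyz": [
    [0, 0, 0],
    [0, 0, 0]
  ],
  "twist": [
    [0, 0, 0.03],
    [0, 0, 0.03]
  ]
}}

```text
clock: 15.1
position: [0.6146, -0.0086, 0.1725]
tool_rot: [3.141, -0.0, 1.989]
force: [2.5, 4.9, 1.2]
grip_width: 0.03
finger_force: 61.3
```

```bash
python3 o.py
```

```text
15.1 [2.5 4.9 1.2] Mz 0.22 yaw 1.9889 tauq7 0.627 -0.258
```

>>> {"op": "apply_moves", "data": {
  "claw": [0.02, 0.02],
  "xyz": [
    [0, 0, 0],
    [0, 0, 0]
  ],
  "twist": [
    [0, 0, 0.03],
    [0, 0, 0.03]
  ]
}}

```text
clock: 15.3
position: [0.6146, -0.0085, 0.1725]
tool_rot: [3.141, -0.0, 1.929]
force: [2.5, 4.2, 1.8]
grip_width: 0.0298
finger_force: 61.3
```

```bash
python3 o.py
```

```text
15.3 [2.5 4.2 1.8] Mz 0.212 yaw 1.929 tauq7 0.624 -0.259
```

>>> {"op": "apply_moves", "data": {
  "claw": [0.02, 0.02],
  "xyz": [
    [0, 0, 0],
    [0, 0, 0]
  ],
  "twist": [
    [0, 0, 0.03],
    [0, 0, 0.03]
  ]
}}

```text
clock: 15.5
position: [0.6146, -0.0086, 0.1725]
tool_rot: [3.141, -0.0, 1.869]
force: [2.9, 5.4, 0.2]
grip_width: 0.03
finger_force: 61.2
```

```bash
python3 o.py
```

```text
15.5 [2.9 5.4 0.2] Mz 0.297 yaw 1.869 tauq7 0.624 -0.256
```

>>> {"op": "apply_moves", "data": {
  "claw": [0.02, 0.02],
  "xyz": [
    [0, 0, 0],
    [0, 0, 0]
  ],
  "twist": [
    [0, 0, 0.03],
    [0, 0, 0.03]
  ]
}}

```text
clock: 15.7
position: [0.6146, -0.0086, 0.1725]
tool_rot: [3.141, -0.0, 1.809]
force: [1.9, 4.3, 0.9]
grip_width: 0.0301
finger_force: 61.2
```

```bash
python3 o.py
```

```text
15.7 [1.9 4.3 0.9] Mz 0.189 yaw 1.8089 tauq7 0.623 -0.258
```

>>> {"op": "apply_moves", "data": {
  "claw": [0.02, 0.02],
  "xyz": [
    [0, 0, 0],
    [0, 0, 0]
  ],
  "twist": [
    [0, 0, 0.03],
    [0, 0, 0.03]
  ]
}}

```text
clock: 15.9
position: [0.6146, -0.0086, 0.1725]
tool_rot: [3.141, -0.0, 1.749]
force: [2.4, 4.5, 0.1]
grip_width: 0.0302
finger_force: 61.2
```

```bash
python3 o.py
```

```text
15.9 [2.4 4.5 0.1] Mz 0.257 yaw 1.749 tauq7 0.623 -0.257
```

>>> {"op": "apply_moves", "data": {
  "claw": [0.02, 0.02],
  "xyz": [
    [0, 0, 0],
    [0, 0, 0]
  ],
  "twist": [
    [0, 0, 0.03],
    [0, 0, 0.03]
  ]
}}

```text
clock: 16.1
position: [0.6146, -0.0086, 0.1725]
tool_rot: [3.141, -0.0, 1.689]
force: [2.9, 5.0, 1.0]
grip_width: 0.0297
finger_force: 61.2
```

```bash
python3 o.py
```

```text
16.1 [2.9 5.  1. ] Mz 0.217 yaw 1.689 tauq7 0.622 -0.255
```

>>> {"op": "apply_moves", "data": {
  "claw": [0.02, 0.02],
  "xyz": [
    [0, 0, 0],
    [0, 0, 0]
  ],
  "twist": [
    [0, 0, 0.03],
    [0, 0, 0.03]
  ]
}}

```text
clock: 16.3
position: [0.6146, -0.0086, 0.1725]
tool_rot: [3.141, -0.0, 1.629]
force: [2.5, 4.7, 1.4]
grip_width: 0.0299
finger_force: 61.2
```

```bash
python3 o.py
```

```text
16.3 [2.5 4.7 1.4] Mz 0.264 yaw 1.629 tauq7 0.622 -0.257
```

>>> {"op": "apply_moves", "data": {
  "claw": [0.02, 0.02],
  "xyz": [
    [0, 0, 0],
    [0, 0, 0]
  ],
  "twist": [
    [0, 0, 0.03],
    [0, 0, 0.03]
  ]
}}

```text
clock: 16.5
position: [0.6146, -0.0086, 0.1725]
tool_rot: [3.141, -0.0, 1.569]
force: [2.2, 4.5, -0.2]
grip_width: 0.0297
finger_force: 61.2
```

```bash
python3 o.py
```

```text
16.5 [ 2.2  4.5 -0.2] Mz 0.22 yaw 1.569 tauq7 0.622 -0.255
```

>>> {"op": "apply_moves", "data": {
  "claw": [0.02, 0.02],
  "xyz": [
    [0, 0, 0],
    [0, 0, 0]
  ],
  "twist": [
    [0, 0, 0.03],
    [0, 0, 0.03]
  ]
}}

```text
clock: 16.7
position: [0.6146, -0.0086, 0.1725]
tool_rot: [3.141, -0.0, 1.509]
force: [3.3, 4.3, 0.4]
grip_width: 0.0297
finger_force: 61.2
```

```bash
python3 o.py
```

```text
16.7 [3.3 4.3 0.4] Mz 0.207 yaw 1.509 tauq7 0.621 -0.256
```

>>> {"op": "apply_moves", "data": {
  "claw": [0.02, 0.02],
  "xyz": [
    [0, 0, 0],
    [0, 0, 0]
  ],
  "twist": [
    [0, 0, 0.03],
    [0, 0, 0.03]
  ]
}}

```text
clock: 16.9
position: [0.6146, -0.0086, 0.1725]
tool_rot: [3.141, -0.0, 1.449]
force: [3.2, 3.9, 0.6]
grip_width: 0.0296
finger_force: 61.1
```

```bash
python3 o.py
```

```text
16.9 [3.2 3.9 0.6] Mz 0.242 yaw 1.449 tauq7 0.621 -0.256
```

>>> {"op": "apply_moves", "data": {
  "claw": [0.02, 0.02],
  "xyz": [
    [0, 0, 0],
    [0, 0, 0]
  ],
  "twist": [
    [0, 0, 0.03],
    [0, 0, 0.03]
  ]
}}

```text
clock: 17.1
position: [0.6146, -0.0085, 0.1725]
tool_rot: [3.141, -0.001, 1.389]
force: [2.7, 4.0, 0.3]
grip_width: 0.03
finger_force: 61.1
```

```bash
python3 o.py
```

```text
17.1 [2.7 4.  0.3] Mz 0.207 yaw 1.389 tauq7 0.62 -0.255
```

>>> {"op": "apply_moves", "data": {
  "claw": [0.02, 0.02],
  "xyz": [
    [0, 0, 0],
    [0, 0, 0]
  ],
  "twist": [
    [0, 0, 0.03],
    [0, 0, 0.03]
  ]
}}

```text
clock: 17.3
position: [0.6146, -0.0086, 0.1725]
tool_rot: [3.141, -0.001, 1.329]
force: [3.4, 4.9, 0.7]
grip_width: 0.0299
finger_force: 61.1
```

```bash
python3 o.py
```

```text
17.3 [3.4 4.9 0.7] Mz 0.239 yaw 1.329 tauq7 0.616 -0.255
```

>>> {"op": "apply_moves", "data": {
  "claw": [0.02, 0.02],
  "xyz": [
    [0, 0, 0],
    [0, 0, 0]
  ],
  "twist": [
    [0, 0, 0.03],
    [0, 0, 0.03]
  ]
}}

```text
clock: 17.5
position: [0.6146, -0.0086, 0.1725]
tool_rot: [3.141, -0.001, 1.269]
force: [3.5, 5.0, 0.1]
grip_width: 0.0297
finger_force: 61.2
```

```bash
python3 o.py
```

```text
17.5 [3.5 5.  0.1] Mz 0.214 yaw 1.269 tauq7 0.591 -0.257
```

>>> {"op": "apply_moves", "data": {
  "claw": [0.02, 0.02],
  "xyz": [
    [0, 0, 0],
    [0, 0, 0]
  ],
  "twist": [
    [0, 0, 0.03],
    [0, 0, 0.03]
  ]
}}

```text
clock: 17.7
position: [0.6146, -0.0086, 0.1725]
tool_rot: [3.141, -0.001, 1.209]
force: [3.5, 3.9, -0.4]
grip_width: 0.0298
finger_force: 61.2
```

```bash
python3 o.py
```

```text
17.7 [ 3.5  3.9 -0.4] Mz 0.32 yaw 1.209 tauq7 0.568 -0.257
```

>>> {"op": "apply_moves", "data": {
  "claw": [0.02, 0.02],
  "xyz": [
    [0, 0, 0],
    [0, 0, 0]
  ],
  "twist": [
    [0, 0, 0.03],
    [0, 0, 0.03]
  ]
}}

```text
clock: 17.9
position: [0.6146, -0.0086, 0.1725]
tool_rot: [3.141, -0.001, 1.149]
force: [2.4, 5.5, -0.0]
grip_width: 0.0298
finger_force: 61.2
```

```bash
python3 o.py
```

```text
17.9 [ 2.4  5.5 -0. ] Mz 0.338 yaw 1.1491 tauq7 0.544 -0.257
```

>>> {"op": "apply_moves", "data": {
  "claw": [0.02, 0.02],
  "xyz": [
    [0, 0, 0],
    [0, 0, 0]
  ],
  "twist": [
    [0, 0, 0.03],
    [0, 0, 0.03]
  ]
}}

```text
clock: 18.1
position: [0.6146, -0.0085, 0.1725]
tool_rot: [3.141, -0.001, 1.089]
force: [3.3, 4.2, -0.2]
grip_width: 0.03
finger_force: 61.2
```

```bash
python3 o.py
```

```text
18.1 [ 3.3  4.2 -0.2] Mz 0.338 yaw 1.0891 tauq7 0.52 -0.255
```

>>> {"op": "apply_moves", "data": {
  "claw": [0.02, 0.02],
  "xyz": [
    [0, 0, 0],
    [0, 0, 0]
  ],
  "twist": [
    [0, 0, 0.03],
    [0, 0, 0.015]
  ]
}}

```text
clock: 18.3
position: [0.6146, -0.0086, 0.1725]
tool_rot: [3.141, -0.001, 1.044]
force: [2.3, 3.8, 1.6]
grip_width: 0.03
finger_force: 61.2
```

```bash
python3 o.py; python3 -c "
from h import *
rd(6)"; python3 o.py
```

```text
18.3 [2.3 3.8 1.6] Mz 0.382 yaw 1.0442 tauq7 -0.281 -0.115
F [2.49 4.55 0.15] M [ 0.954  -0.5425  0.1626] sd [0.4096 0.0183] Ftool [ 5.18 -0.13 -0.15] pos [ 0.6146 -0.0085  0.1725] rpy [ 3.1413e+00 -6.0000e-04  1.0451e+00] grip 0.029610856355615396 61.19803547859192 q7 -0.821 t 18.6
18.6 [ 1.9  4.6 -0.6] Mz 0.165 yaw 1.0451 tauq7 -0.153 -0.002
```

>>> {"op": "apply_moves", "data": {
  "claw": [0.034, 0.045, 0.06, 0.06, 0.06],
  "xyz": [
    [0, 0, 0],
    [0, 0, 0],
    [0, 0, 0],
    [0, 0, 0],
    [0, 0, 0]
  ],
  "twist": [
    [0, 0, 0],
    [0, 0, 0],
    [0, 0, 0],
    [0, 0, 0],
    [0, 0, 0]
  ]
}}

```text
clock: 19.1
position: [0.6143, -0.0091, 0.1723]
tool_rot: [-3.142, 0.0, 1.046]
force: [0.3, 1.2, -0.8]
grip_width: 0.0602
finger_force: 0.0
```

>>> {"op": "apply_moves", "data": {
  "claw": [0.06, 0.06, 0.06, 0.06, 0.06, 0.06, 0.06, 0.06, 0.06],
  "xyz": [
    [0, 0, -0.01],
    [0, 0, -0.02],
    [0, 0, -0.03],
    [0, 0, -0.03],
    [0, 0, -0.03],
    [0, 0, -0.02],
    [0, 0, 0],
    [0, 0, 0],
    [0, 0, 0]
  ],
  "twist": [
    [0, 0, 0],
    [0, 0, 0],
    [0, 0, 0],
    [0, 0, 0],
    [0, 0, 0],
    [0, 0, 0],
    [0, 0, 0],
    [0, 0, 0],
    [0, 0, 0]
  ]
}}

```text
clock: 20.0
position: [0.614, -0.009, 0.3118]
tool_rot: [-3.141, 0.001, 1.046]
force: [0.6, -0.1, -0.9]
grip_width: 0.0602
finger_force: 0.0
```

```bash
python3 o.py; python3 -c "
from h import *
f=bot.grab_frame('side')
a=cv2.resize(f['img'][150:225,260:335],None,fx=8,fy=8,interpolation=cv2.INTER_CUBIC)
cv2.imwrite('pics/i.png',a[...,::-1])"
```

```text
20.0 [ 0.6 -0.1 -0.9] Mz -0.044 yaw 1.0458 tauq7 0.006 -0.0
```

View pics/i.png

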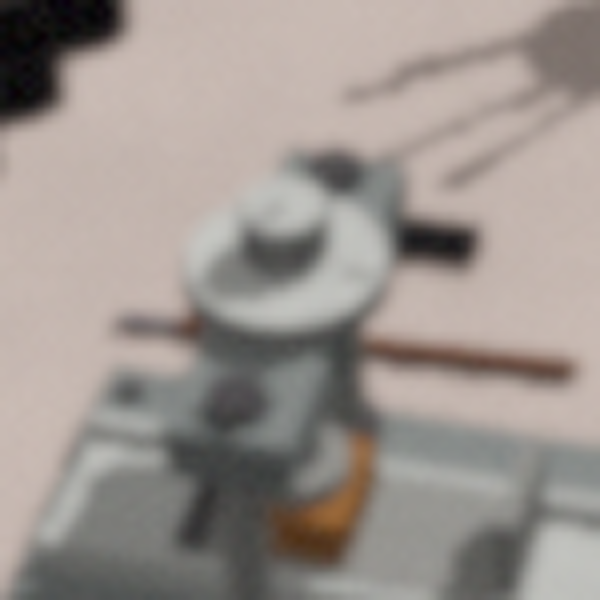

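The foot disc at crop (325,465) rests on the block at (325,510). The ring mark is still on the loading side at about (350,270), the gripper is clear, and the other things stand where they were. Handing in.

```bash
python3 -c "
from workcell import bot
print(bot.job_done())"
```

```text
the job is handed in; nothing more can be done
None
```

I handed the job in; the judge returned no verdict. The sled is in against the rear stop, the foot bears on the block at about 12 N by my estimate from the knob angle and torque, the ring mark looks unmoved, and the gripper is clear.

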